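# Index the banding wheel

## Task

Bring the lidded jar to its starting mark for decorating: turn the banding wheel that carries the jar until the notch in the edge of its wooden head faces the pointer standing on the same wheel's foot, and leave it there. Keep the jar standing in the middle of its wheel, and leave the other wheel, the one with the mug, as it is.

Things in the scene. Friction and masses are not known exactly. Their poses are not given: they have to be found in the camera images.
- notch (a point): 50 mm wide, 40 mm deep slot through the rim of the jar's wheel: a wooden disc 220 mm across, 22 thick, top 117 above the table, on a fixed foot. Point: mid-mouth on the rim circle, mid-thickness; x outward, z up, axis 110 mm behind (-x). Starts 40-100 deg counter-clockwise (from above) of the pointer. Stiff: 1.5 N at the rim turns it, no coasting; stops 178 deg either side of the pointer.
- pointer (a point): Tip of the fixed steel pointer of the same wheel, a level cone 24 mm long aimed at the axis, on an upright strip rising from the wheel's foot. Tip 122 mm from the axis (12 mm off the rim), 106 above the table; strip's outer face 151 mm from the axis; all below the disc's top. x points outward from the axis, z up.
- jar_mid (a point): Middle (35 mm up) of the lidded glazed jar, 68 mm across, 71 mm tall, 0.2 kg, loose on the middle of its wheel (within 8 mm of the axis); its top is 188 mm above the table. It rides round with the disc.
- other_notch (a point): The same notch point on the other, identical banding wheel, which carries an open mug with a handle (66 mm tall). This wheel must not be turned.
There are look-alikes about, which are no part of the job. Leave any green or yellow look-alike of the part that bears jar_mid alone.

How it is judged (in metres and radians):
At the end, for the whole second after the job is handed in: The middle of the notch's mouth is within 26.5 mm of the pointer's tip, seen from above (the notch faces the pointer to about 11 degrees either way), and stays so; the jar stands upright within 25 mm of the middle of its wheel; the other wheel's notch is within 20 mm of where it began (horizontal distance between notch and pointer below 0.0265 m and x of jar_mid in the frame of notch between -0.135 and -0.085 m and y of jar_mid in the frame of notch between -0.025 and 0.025 m and angle between jar_mid's own z axis and vertical below 0.2 rad and distance of other_notch from where it was at the start of the episode below 0.02 m); the robot touches nothing.
It fails at once if the jar is tipped (angle between jar_mid's own z axis and vertical above 0.4 rad).
It fails at once if the other wheel is turned by more than about 15 degrees (distance of other_notch from where it was at the start of the episode above 0.03 m).
It also fails if it takes over 38 s, if anything falls off the work surface, if the arm or the gripper's body presses on something with over 40 N, if the wrist force passes 120 N, or if a joint passes its speed limit or range.

## Robot

A 7-joint arm with a two-finger parallel gripper is mounted at the origin on the work surface. World frame = base frame: x ahead of the robot, y to its left, z up, the work surface at z = 0. Lengths are in mm, angles in rad, forces in N, time in s.
With the tool pointing down it reaches from about 350 to 775 mm from the base axis. Payload 3.1 kg.
Tool frame: the origin (TCP) lies between the finger pads; the fingertips stand 19 mm ahead of it and the grasp point (between the pads) is the TCP; z points along the fingers, y is the direction in which the jaws open and shut (so a half turn about z gives the same grasp; the last joint's range is limited). The gripper opens to 85 mm and grips with 20 to 120 N. Pads are 22 mm wide; open, the fingers measure 114 mm over their backs; the gripper's body (76 mm by 85 mm) begins 54 mm behind the grasp point. The pads swing forward as they close: fully open they stand 13 mm farther back than shut.
Start: joints at [-1.36, 0.311, 0.014, 1.512, -0.004, 1.319, -0.027], TCP at [137.535, 532.542, 250.304] pointing down, gripper open.
Joint ranges: [-2.7, 2.7], [-0.3, 1.91], [-1.27, 1.3], [0.12, 2.57], [-1.44, 4.58], [0.2, 2.03], [-3.05, 3.05]. Speed limits (rad/s): [2.79, 2.79, 3.14, 3.14, 3.14, 3.14, 3.14].

## Interface

Orientations are given as a unit quaternion [x, y, z, w].
In Python, from cell import ctrl gives the robot as it stands. Calls block until the motion is done:
- ctrl.reach(position, orientation): joint-space move of the TCP to a pose.
- ctrl.move_l(position, rot=None, v=150, until_force=None): straight line of the TCP; rot=None keeps the orientation; v is the mean speed in mm/s. With until_force (N) it stops when the force on the tool has changed by that much, and returns True; else False.
- ctrl.goto_joints(angles): joint-space move.
- ctrl.move_gripper(opening, force=None): opening from 0.0 (shut) to 1.0 (fully open); force is the grip in N (None keeps the last); returns when the fingers have stopped.
- ctrl.dwell(seconds).
- ctrl.ik(position, orientation): joint angles nearest the present ones, or None.
- ctrl.get_obs(): the state.
- ctrl.camera(name): name is "scene" or "side" or "wrist"; returns (picture, depth): 400x640x3 uint8, blue, green, red; 400x640 float32, mm along the optical axis (not along the pixel's ray), 0 where there is no reading.
- ctrl.camera_info(name): a dict with "intrinsics" (3x3 intrinsics, pixels), "k1" (the pictures are not rectified: a ray, as slopes to the right and down, at radius r is drawn at 1 + k1 r^2 times it, then the intrinsics apply), "cam_to_world" (4x4, takes a point from camera to world coordinates); the wrist camera has in their place "hand_eye" (4x4, takes a point from camera to tool coordinates, whose origin is the TCP and whose axes are the flange's). Camera axes: x right, y down, z forward; pixel columns grow to the right and rows downward; lengths in mm; the calibration is good to about 2 mm. A picture is of the moment at which its call begins: read the wrist's pose just before it. camera_info takes no time and is no camera call.
A pose or a line that the arm cannot do raises ctrl.MotionError and nothing moves.
- ctrl.hand_in(): hands the job in, once; it reports no verdict.
The state is a dict: "time_s": time; "joints": joint angles; "qd": joint speeds; "effort": joint torques, N m; "tcp_pos": TCP position; "orientation": TCP orientation; "ft_force": force on the tool from outside, world axes, zero at the start; "moment": the same for the moment, N m; "finger_gap": opening from 0.0 (shut) to 1.0 (fully open).
Only numpy, scipy, OpenCV 4.12 (cv2) and the standard library are available. Lean on these libraries where they do the work, as an engineer would, in place of code of your own. Each camera call takes 0.05 s, during which the arm holds its last target.

## Working session

There is one attempt and no reset: what is moved stays moved. The work goes in short steps, each a Python script; the robot and the scene stay as the last script left them, time stands still between calls to the robot, and variables do not carry over. Pictures are saved under pics/ and viewed, and the job is handed in when it is done.

```bash
ls; mkdir -p pics
cat > h.py <<'E'
import numpy as np, cv2
from cell import ctrl
def ray(name,u,v,T=None):
    ci=ctrl.camera_info(name);K=np.array(ci["intrinsics"]);k=ci["k1"]
    d=np.array([(u-K[0,2])/K[0,0],(v-K[1,2])/K[1,1]]);s=d.copy()
    for _ in range(30): s=d/(1+k*(s@s))
    if T is None: T=np.array(ci["cam_to_world"])
    return T[:3,3],T[:3,:3]@np.array([s[0],s[1],1.0])
def atz(name,u,v,z,T=None):
    o,r=ray(name,u,v,T);return o+r*(z-o[2])/r[2]
def atd(name,u,v,d,T=None):
    o,r=ray(name,u,v,T);return o+r*d
E
python3 - <<'E'
from h import *
for n in("scene","side","wrist"):
    p,d=ctrl.camera(n);cv2.imwrite(f"pics/{n}0.png",p);np.save(f"pics/{n}0.npy",d)
    print(n,ctrl.camera_info(n))
print(ctrl.get_obs())
E
```

```text
pics
scene {'intrinsics': array([[375.99068277,   0.        , 320.56069152],
       [  0.        , 375.99068277, 199.32079615],
       [  0.        ,   0.        ,   1.        ]]), 'k1': -0.06914480727614405, 'cam_to_world': array([[-5.98890321e-01,  5.16868056e-01, -6.11700741e-01,
         1.04861696e+03],
       [ 8.00762737e-01,  3.76522330e-01, -4.65843293e-01,
         4.94220083e+02],
       [-1.04605284e-02, -7.68816199e-01, -6.39384258e-01,
         6.94817673e+02],
       [ 0.00000000e+00,  0.00000000e+00,  0.00000000e+00,
         1.00000000e+00]])}
side {'intrinsics': array([[413.82303623,   0.        , 314.85013288],
       [  0.        , 413.82303623, 199.81684915],
       [  0.        ,   0.        ,   1.        ]]), 'k1': -0.09444503006189796, 'cam_to_world': array([[ 7.87362995e-01, -4.48666276e-01,  4.22797927e-01,
         1.45306303e+02],
       [-6.16198596e-01, -5.93825420e-01,  5.17368980e-01,
        -3.56959577e+02],
       [ 1.89421431e-02, -6.67884678e-01, -7.44023690e-01,
         7.66819581e+02],
       [ 0.00000000e+00,  0.00000000e+00,  0.00000000e+00,

[... 612 characters left out ...]
: array([-1.35969469,  0.31156915,  0.01400442,  1.51266956, -0.00437823,
        1.31919202, -0.02716279]), 'qd': array([-5.11497432e-05, -1.24577271e-04,  4.14058163e-04, -4.01675386e-03,
       -2.76978798e-04,  3.70562222e-04, -1.11934574e-03]), 'effort': array([ 9.02898446e-04, -3.80272007e+01,  1.46518112e-01, -2.30848271e+01,
        1.23640895e-02,  9.67033266e-03,  1.66850384e-06]), 'tcp_pos': array([137.43233899, 532.02840952, 249.46343179]), 'orientation': array([ 1.26010256e-01,  9.92028527e-01, -9.01803957e-04, -6.23199640e-05]), 'ft_force': array([ 0.28684197, -0.07830944,  0.32135444]), 'moment': array([-0.05262747,  0.02334297,  0.01879253]), 'finger_gap': 0.9969079771659003}
```

View pics/scene0.png

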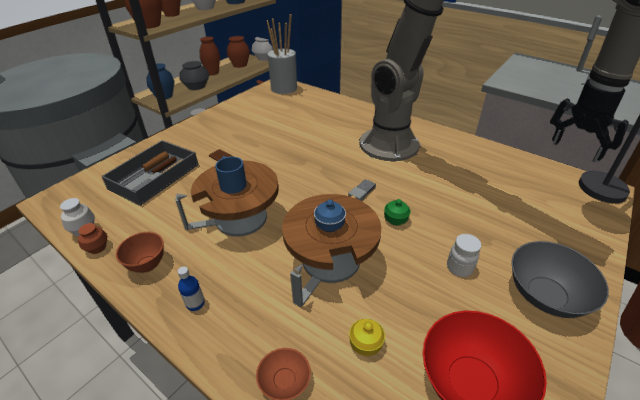

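View pics/side0.png

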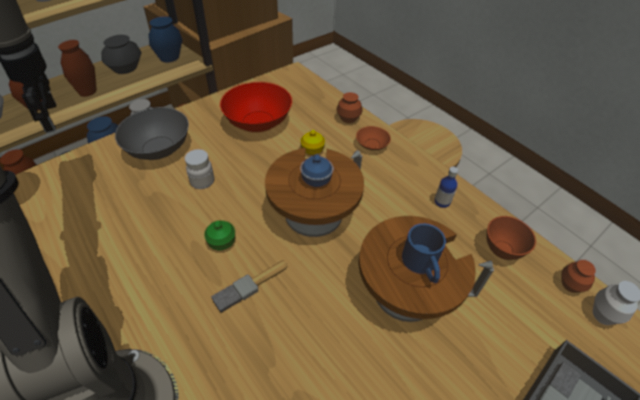

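View pics/wrist0.png

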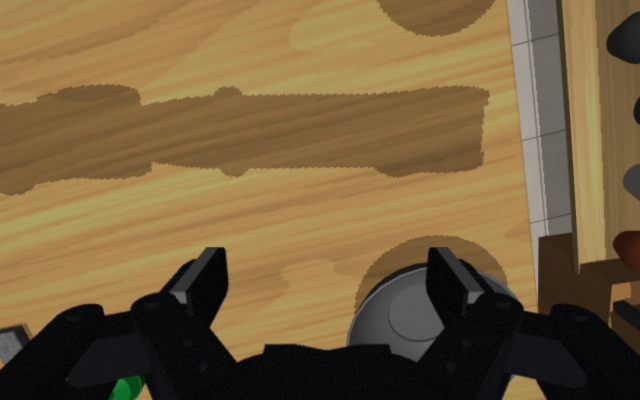

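The jar wheel is centred at about (331,228) in scene, with the blue lidded jar at (330,214), the notch near (345,258) and the pointer strip near (297,285). The mug wheel is at (235,195). Jar look-alikes are green (397,212) and yellow (367,337).

Run:
```python
from h import *
p=cv2.imread("pics/scene0.png");cv2.imwrite("pics/c1.png",cv2.resize(p[180:310,260:400],None,fx=4.5,fy=4.5,interpolation=cv2.INTER_CUBIC))
p=cv2.imread("pics/side0.png");cv2.imwrite("pics/c2.png",cv2.resize(p[130:240,250:380],None,fx=5,fy=5,interpolation=cv2.INTER_CUBIC))
```

```text
(no output)
```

View pics/c1.png

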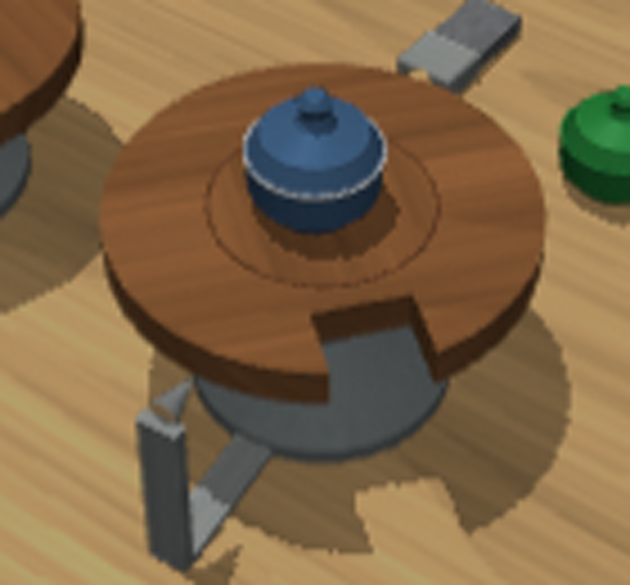

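View pics/c2.png

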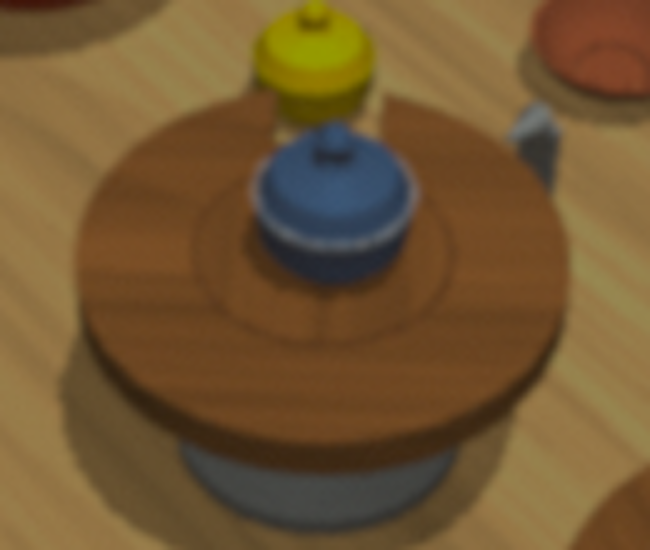

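```bash
cat > m.py <<'E'
from h import *
from scipy.optimize import least_squares
def P(n,x,y,z,o,f): return atz(n,o[0]+(x+.5)/f-.5,o[1]+(y+.5)/f-.5,z)
A=dict(n="scene",o=(260,180),f=4.5);B=dict(n="side",o=(250,130),f=5)
def circ(pts):
    pts=np.array(pts)[:,:2]
    r=least_squares(lambda c:np.hypot(*(pts-c[:2]).T)-c[2],[*pts.mean(0),110]);return r.x,r.fun
rA=[P(x=x,y=y,z=117,**A) for x,y in [(100,205),(118,140),(180,92),(325,62),(440,82),(520,135),(546,205),(500,300),(110,260),(170,325),(230,358)]]
rB=[P(x=x,y=y,z=117,**B) for x,y in [(78,250),(110,170),(180,115),(240,98),(440,112),(510,150),(555,210),(568,265),(530,350),(440,415),(320,442),(200,415),(115,345)]]
for r in(rA,rB):
    c,f=circ(r);print("circle",c.round(1),f.round(1))
    if r is rA:cA=c[:2]
    else:cB=c[:2]
def ang(p,c): d=p[:2]-c;return p.round(1),np.hypot(*d).round(1),np.degrees(np.arctan2(d[1],d[0])).round(1)
print("A notch");[print(ang(P(x=x,y=y,z=117,**A),cA)) for x,y in[(328,375),(435,355),(312,318),(415,298)]]
print("B notch");[print(ang(P(x=x,y=y,z=117,**B),cB)) for x,y in[(272,95),(385,97)]]
print("A tip",ang(P(x=190,y=382,z=106,**A),cA)); print("B strip",ang(P(x=540,y=108,z=110,**B),cB),"A strip",ang(P(x=140,y=425,z=110,**A),cA),ang(P(x=186,y=437,z=110,**A),cA))
print("jar rim knob",ang(P(x=316,y=92,z=188,**A),cA),ang(P(x=333,y=128,z=188,**B),cB))
p=cv2.imread("pics/scene0.png")
E
python3 m.py
```

```text
circle [549.9 142.6 110.5] [-1.1  2.4  0.1 -3.2  0.4  3.   0.5 -3.  -0.6 -0.6  2.1]
circle [550.8 144.1 108.1] [-0.4  0.5  1.6 -1.1 -1.   1.1  0.3  0.5 -2.  -0.8  2.6  1.2 -2.5]
A notch
(array([641.1, 211.7, 117. ]), np.float64(114.4), np.float64(37.2))
(array([603.2, 243.7, 117. ]), np.float64(114.3), np.float64(62.2))
(array([617.6, 186. , 117. ]), np.float64(80.4), np.float64(32.7))
(array([579.2, 217.3, 117. ]), np.float64(80.3), np.float64(68.6))
B notch
(array([594.8, 239.3, 117. ]), np.float64(104.8), np.float64(65.2))
(array([637. , 205.9, 117. ]), np.float64(106.0), np.float64(35.7))
A tip (array([673.6, 158.5, 106. ]), np.float64(124.7), np.float64(7.3))
B strip (array([696.9, 161.3, 110. ]), np.float64(147.1), np.float64(6.7)) A strip (array([708.2, 158.5, 110. ]), np.float64(159.1), np.float64(5.8)) (array([701.4, 178.9, 110. ]), np.float64(155.8), np.float64(13.5))
jar rim knob (array([554.2, 142.2, 188. ]), np.float64(4.3), np.float64(-5.5)) (array([553.5, 142.2, 188. ]), np.float64(3.3), np.float64(-35.0))
```

```bash
cat >> h.py <<'E'
from scipy.spatial.transform import Rotation as R
C=np.array([550.3,143.3])
def quat(a):
    c,s=np.cos(np.radians(a)),np.sin(np.radians(a))
    return R.from_matrix(np.array([[c,s,0],[s,-c,0],[0,0,-1]])).as_quat()
def pos(r,a,z): return np.array([C[0]+r*np.cos(np.radians(a)),C[1]+r*np.sin(np.radians(a)),z])
def wT():
    o=ctrl.get_obs();T=np.eye(4);T[:3,:3]=R.from_quat(o["orientation"]).as_matrix();T[:3,3]=o["tcp_pos"]
    return T@np.array(ctrl.camera_info("wrist")["hand_eye"])
E
python3 - <<'E'
from h import *
for a in(50,30,0):
  for z in (250,122): print(a,z,ctrl.ik(pos(100,a,z),quat(a)))
ctrl.move_gripper(0.0)
ctrl.reach(pos(110,40,330),quat(40))
T=wT();p,d=ctrl.camera("wrist");np.save("pics/T1.npy",T);np.save("pics/w1.npy",d);cv2.imwrite("pics/w1.png",p)
o=ctrl.get_obs();print(o["time_s"],o["tcp_pos"],o["joints"],o["finger_gap"])
E
```

```text
50 250 [-0.76043539  0.59293746  0.68598302  1.21015965 -0.36419964  1.45861517
 -0.81951398]
50 122 [-0.7911347   0.69266151  0.70180065  1.40117892 -0.45586732  1.21239799
 -0.74217858]
30 250 [-0.70533854  0.62728154  0.70651849  1.16409241 -0.39259077  1.48092076
 -1.11071992]
30 122 [-0.73328515  0.7206739   0.70970659  1.35757606 -0.47298883  1.2342462
 -1.03991565]
0 250 [-0.6421857   0.63536327  0.7381521   1.16367933 -0.41237883  1.4862728
 -1.54406656]
0 122 [-0.65738205  0.72249823  0.71397749  1.35659771 -0.47634085  1.23567983
 -1.4837224 ]
3.1 [633.93275044 215.78869073 329.83389252] [-0.69262376  0.62041145  0.70356086  0.9672814  -0.38865396  1.66825637
 -0.99783325] -0.0033616502283870292
```

View pics/w1.png

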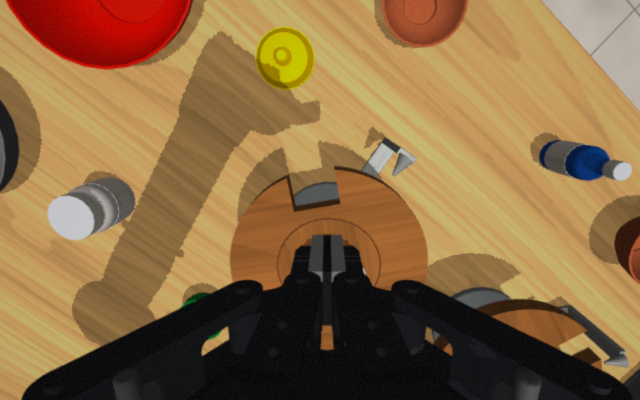

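Run:
```python
from h import *
p=cv2.imread("pics/w1.png");cv2.imwrite("pics/c3.png",cv2.resize(p[120:280,220:440],None,fx=3.6,fy=3.6,interpolation=cv2.INTER_CUBIC))
```

```text
(no output)
```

View pics/c3.png

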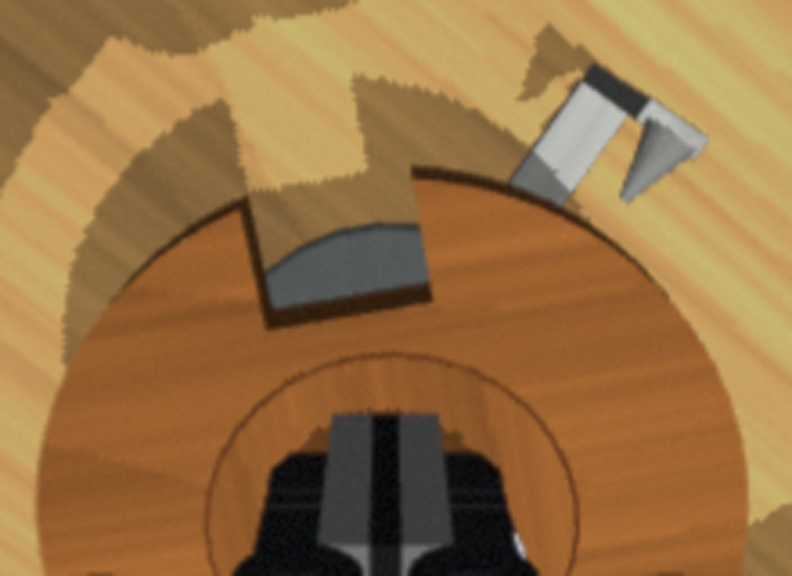

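The crop shows the pointer tip at (625,200), the notch mouth corners at (245,203) and (413,170), and the yellow jar well clear of the wheel.

Run:
```python
from h import *
T=np.load("pics/T1.npy");f=3.6
def g(n,x,y,z):
    p=atz("wrist",220+(x+.5)/f-.5,120+(y+.5)/f-.5,z,T);d=p[:2]-C
    print(n,p.round(1),np.hypot(*d).round(1),np.degrees(np.arctan2(d[1],d[0])).round(1))
g("tip",625,200,106);g("n1",245,200,117);g("n2",412,168,117);g("i1",268,312,117);g("i2",432,287,117)
for x,y in[(40,450),(120,290),(560,200),(680,310),(735,420)]:g("rim",x,y,117)
```

```text
tip [673.9 157.7 106. ] 124.4 6.6
n1 [604.  244.2 117. ] 114.3 62.0
n2 [641.9 213.7 117. ] 115.5 37.5
i1 [581.9 218.2 117. ] 81.3 67.1
i2 [618.8 186.3 117. ] 80.9 32.1
rim [502.6 243.8 117. ] 111.2 115.4
rim [559.2 255.5 117. ] 112.6 85.5
rim [662.2 175.2 117. ] 116.4 15.9
rim [660.6 125.9 117. ] 111.7 -9.0
rim [646.2  88.9 117. ] 110.3 -29.6
```

Three views agree: pointer at about 7°, notch at about 50°, centre (552,144.5). Next I insert the shut fingers in the notch and sweep clockwise.

```bash
sed -i 's/^C=.*/C=np.array([552,144.5])/' h.py
python3 - <<'E'
from h import *
ctrl.reach(pos(99,49.7,170),quat(49.7))
print(ctrl.move_l(pos(99,49.7,120),v=80,until_force=6))
f0=ctrl.get_obs();print(f0["time_s"],f0["tcp_pos"],f0["ft_force"])
for a in np.arange(46,9.9,-4):
    ctrl.move_l(pos(99,a,120),rot=quat(a),v=50)
    o=ctrl.get_obs();print(a,o["ft_force"].round(1),o["tcp_pos"].round(1))
print(o["time_s"])
for n in("scene","side"):
    p,d=ctrl.camera(n);cv2.imwrite(f"pics/{n}1.png",p)
p=cv2.imread("pics/scene1.png");cv2.imwrite("pics/c4.png",cv2.resize(p[160:310,250:410],None,fx=4,fy=4,interpolation=cv2.INTER_CUBIC))
E
```

```text
False
4.5583 [616.3183343  219.95546802 120.13015983] [ 0.43101347 -0.26924911 -0.19120839]
46.0 [ 0.1 -0.1  0. ] [621.4 215.3 120.7]
42.0 [0.1 0.2 0.3] [625.6 210.7 120.2]
38.0 [-0.2  0.7 -0.4] [630.  205.4 120. ]
34.0 [-0.2 -0.3 -0.9] [634.1 199.6 120. ]
30.0 [ 0.6  0.6 -0.3] [637.8 193.6 120. ]
26.0 [ 0.1  0.4 -0.3] [641.1 187.5 120. ]
22.0 [ 0.4  0.2 -0.2] [643.9 181.2 120. ]
18.0 [-0.1 -0.4 -0.4] [646.2 174.7 120. ]
14.0 [-0.1  0.5 -0.5] [648.1 168.  120. ]
10.0 [-0.1  1.  -0.7] [649.5 161.3 120. ]
7.4583
```

View pics/c4.png

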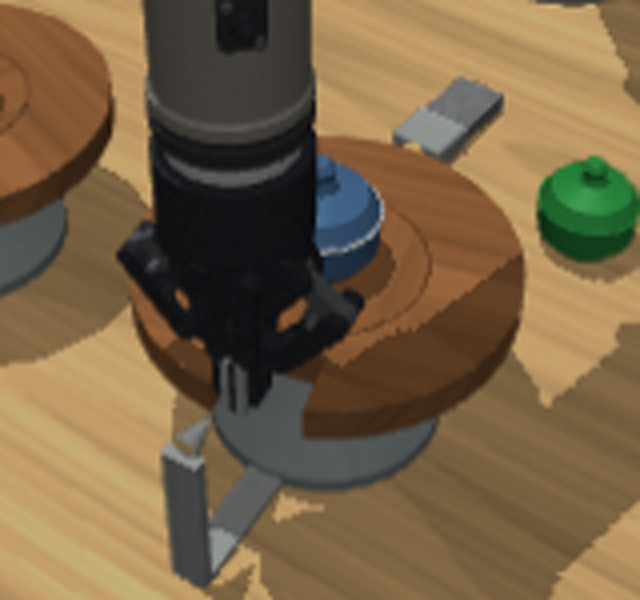

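The wheel follows the finger, with the jar still centred. The trailing mouth corner is at crop (303,412).

Run:
```python
from h import *
for x,y in((303,412),(308,378)):
    p=atz("scene",250+(x+.5)/4-.5,160+(y+.5)/4-.5,117);d=p[:2]-C
    print(p.round(1),np.hypot(*d),np.degrees(np.arctan2(d[1],d[0])))
```

```text
[648.9 199.7 117. ] 111.48694797773186 29.69074250110647
[629.  188.4 117. ] 88.63503502851547 29.65983091096477
```

Run:
```python
from h import *
for a in (6,3,0.3):
    ctrl.move_l(pos(99,a,120),rot=quat(a),v=40)
# back off from the wall, lift, look
ctrl.move_l(pos(99,4,120),rot=quat(4),v=40)
ctrl.move_l(pos(99,4,230),v=150)
ctrl.move_l(pos(120,10,330),rot=quat(10),v=200)
T=wT();p,d=ctrl.camera("wrist");np.save("pics/T2.npy",T);cv2.imwrite("pics/w2.png",p)
cv2.imwrite("pics/c5.png",cv2.resize(p[120:280,220:440],None,fx=3.6,fy=3.6,interpolation=cv2.INTER_CUBIC))
p,d=ctrl.camera("side");cv2.imwrite("pics/side2.png",p)
p,d=ctrl.camera("scene");cv2.imwrite("pics/scene2.png",p)
o=ctrl.get_obs();print(o["time_s"],o["ft_force"])
```

```text
10.4417 [-1.0034865   1.2579158   0.37576083]
```

View pics/c5.png

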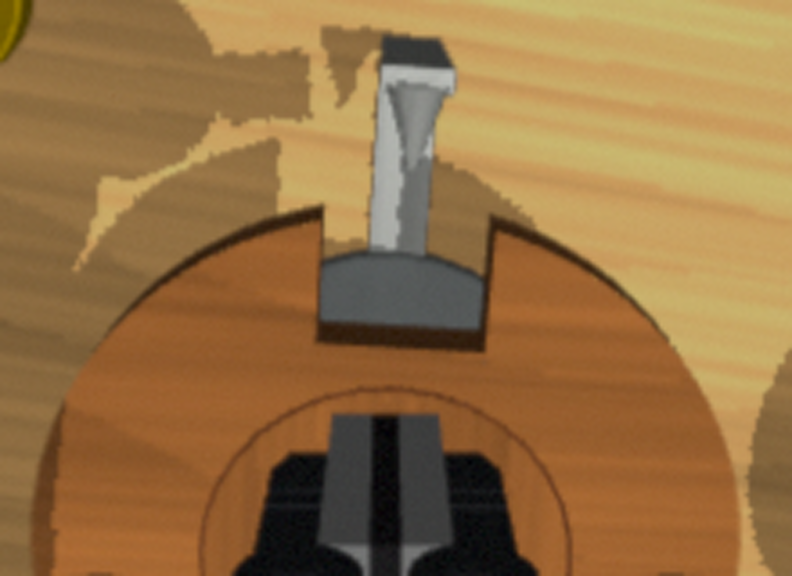

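View pics/scene2.png

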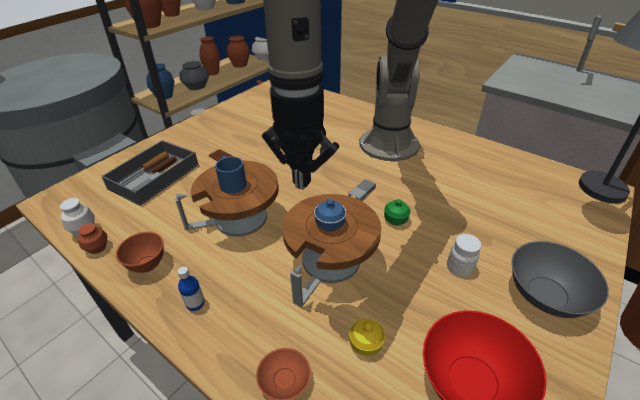

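View pics/side2.png

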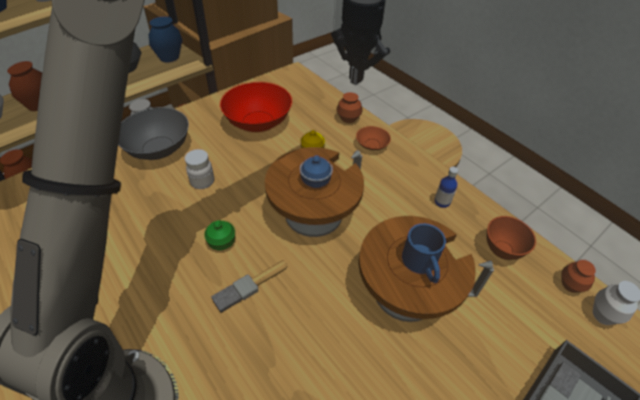

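The notch mouth corners are at (322,208) and (490,216), with the tip at (412,167) between them. The jar is upright in the middle of its wheel and the mug wheel looks the same as before. I'll do a numeric check and hand in.

Run:
```python
from h import *
T=np.load("pics/T2.npy");f=3.6
g=lambda x,y,z:atz("wrist",220+(x+.5)/f-.5,120+(y+.5)/f-.5,z,T)[:2]
n=(g(322,208,117)+g(490,216,117))/2;t=g(412,167,106)
A=lambda p:np.degrees(np.arctan2(*(p-C)[::-1]))
print(n,t,np.hypot(*(n-t)),A(n),A(t))
a=cv2.imread("pics/side0.png").astype(int);b=cv2.imread("pics/side2.png").astype(int)
print("mug wheel diff",abs(a-b)[215:325,355:500].mean())
if np.hypot(*(n-t))<20: ctrl.hand_in();print("handed in")
```

```text
[662.07226388 158.49419085] [673.19308236 158.54110525] 11.120917426974396 7.245507745289766 6.608671125006766
mug wheel diff 3.7051201671891327
the job is handed in; nothing more can be done
handed in
```

The jar's wheel now has its notch facing the pointer, and the job is handed in. I put the shut fingers into the notch, turned the wheel about 43° clockwise, backed off the wall and lifted clear.

- **Notch:** The last wrist picture put the notch at 7.2° and the pointer at 6.6°. The notch's mouth was 11 mm from the tip, against a limit of 26.5 mm. With the tip 12 mm off the rim, 12 mm is the least possible, so this reading is within the calibration error.
- **Jar:** It stands upright near the middle of its wheel, judged by eye in the last scene and side pictures. Its final position was not measured; before the turn it was about 4 mm off the axis.
- **Other wheel and robot:** The mug wheel looks unchanged in both pictures. The pixel difference there averaged 3.7 grey levels. The arm was well clear of everything at hand-in, with about 10.5 s used of the 38 s.

No check failed or disagreed, and no verdict was reported.

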